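# Switch the gas panel over to the hose outlet

### The job

Put the gas panel on its hose-barb outlet: first turn the quarter-turn gas cock fully shut, up to its stop, so that its lever points across the pipe. With the gas shut, lift the selector lever out of its middle notch and set it down fully in the end notch on the side of the outlet with the hose barb, not the one with the round blanking cap; then turn the gas cock fully open again and let go of everything. The selector must never be lifted while the cock is not shut, and the glassware and tub round the panel must stay standing where they are.

Things in the scene. Friction and masses are not known exactly. Their poses are not given: they have to be found in the camera images.
- gas_panel: fixed gas panel: aluminium base plate 130 (x) x 400 (y) x 10 mm with an inlet pipe (20 mm thick, axis 35 mm up, along the panel's y) at its +y end and an aluminium distribution block (100 x 180 mm, top 50 mm up) at its -y end. Origin on the worktop (underside of the plate); x points away from the robot at yaw 0, z up. Its position and yaw vary; nothing of it moves but the two levers
- gas_cock (a joint): angle of the gas cock's lever about a vertical axis, rad: 0 = fully shut, lever across the pipe, pointing along the panel's -x (towards the robot); 1.571 = fully open, lever along the pipe, pointing along the panel's +y. Seen from above it opens clockwise. Hard stops at both ends; stiff with about 0.15 N m of friction (about 2 N at the handle), stays where it is left. It starts at or near open
- cock_pivot (a point): point on the gas cock's vertical turning axis, 105 mm above the worktop, at the lever's mid height
- cock_handle (a point): point in the grey sleeve of the gas cock's lever, 80 mm from the turning axis. The sleeve is 20 mm wide and 14 mm high (98 to 112 mm above the worktop) and runs from 36 to 110 mm from the axis; under it everything (pipe, brass valve body) ends 57 mm or less above the worktop; only round the turning axis a stem (radius 11 mm or less) goes up to the lever
- selector (a joint): angle of the selector lever about its vertical post, rad: 0 = middle notch, lever pointing along the panel's -x; positive turns it counter-clockwise from above, towards the panel's -y. Notches at -0.59, 0 and +0.59; each lets the 12 mm bar play about 3 mm to either side; turn limits +-0.65. Turns easily when lifted
- selector_lift (a joint): height of the selector lever on its post, m: 0 = down in a notch, 0.030 = top limit. The teeth between the notches stand 16 mm above the underside of the lowered bar, so that it must be lifted 18 mm or more to pass over; a light spring and its weight (about 2.5 N) pull it down and it drops back when let go
- selector_pivot (a point): point on the selector's vertical post, 70 mm above the worktop, at mid height of the lowered bar
- selector_knob (a point): centre of the black knob at the end of the selector lever, 120 mm from the post and 84 mm above the worktop when down. The knob is an upright barrel of 27 mm diameter and 38 mm height (63 to 101 mm above the worktop when down), free all round; the steel gate with the notches (tops 80 mm above the worktop) stands 72 to 78 mm from the post, under the bar
- hose_outlet_mark (a point): point on the outlet with the hose barb (ribbed brass nozzle 10 to 15 mm thick, pointing along the panel's -x out of the front of the block, axis 30 mm above the worktop); straight above this point lies the knob when the selector stands in this outlet's end notch (within 5 mm). It may be at the selector's left or right end notch
- capped_outlet_mark (a point): the same point of the other outlet, which is closed with a short round brass cap 30 mm in diameter: the wrong one
- flask_center (a point): loose conical glass flask, 66 mm wide, 116 mm high, standing to the right of the panel; point half-way up. Bystander
- small_beaker_center (a point): loose small glass beaker, 46 mm wide, 59 mm high, to the left of the inlet pipe; point half-way up. Bystander
- tub_center (a point): loose white screw tub, 52 mm wide, 50 mm high, behind the panel; point half-way up. Bystander
There are look-alikes about, which are no part of the job. What is shaped like the part that bears flask_center but green is not meant.

How it is judged:
By the outcome, as a careful person would: the job done as asked, in the order asked, and still so for the second after the job is handed in, with the robot touching nothing.
It also fails if it takes over 61 s, if anything falls off the work surface, if the arm or the gripper's body presses on something with over 40 N, if the wrist force passes 120 N, or if a joint passes its speed limit or range.

### The arm

A 6-joint arm with a two-finger parallel gripper is mounted at the origin on a cart in front of the work surface, level with it; the furniture and walls round the work are solid. World frame = base frame: x ahead of the robot, y to its left, z up, the work surface at z = 0. Lengths are in m, angles in rad, forces in N, time in s.
With the tool pointing down it reaches from about 0.3 to 0.75 m from the base axis. Payload 8.5 kg.
Tool frame: the origin (TCP) lies on the front face of the gripper's body, between the roots of the fingers; the fingertips stand 64 mm ahead of it and the grasp point (between the pads) lies 45 mm ahead of it; z points along the fingers, y is the line along which they close (so a half turn about z gives the same grasp; the last joint's range is limited). The gripper opens to 88 mm and grips with 3 to 60 N. Pads are 18 mm wide; open, the fingers measure 123 mm over their backs; the gripper's body (75 mm by 187 mm) begins 45 mm behind the grasp point.
Start: joints at [-1.377, 0.381, 1.297, -0, 1.464, -0.215], TCP at [0.219, -0.505, 0.303] pointing down, gripper open.
Joint ranges: [-3.11, 3.11], [-0.89, 2.33], [0.22, 2.48], [-1.42, 4.56], [0.17, 2.85], [-2.88, 2.88]. Speed limits (rad/s): [2.39, 2.39, 3.14, 3.14, 3.14, 3.14].

### API

Orientations are given as a unit quaternion [w, x, y, z].
In Python, from cell import * gives the robot as it stands.
- The arm moves only by the tool play_rows, never from a script. Its argument "motion" is a list of rows, each a list of 3 entries, a list of its own where there are three numbers: the shift along the tool's x, y, z scaled (see below), then the turn about the tool's z scaled (see below), then the opening, from -1 (shut) to 1 (fully open). In form: [[[dx, dy, dz], twist, claw], ...]. A call has exactly 8 rows; each row is the pose to reach, as a shift and turn from the pose commanded when the call began, along the tool's axes at that moment; what a row does not reach only later rows make up. The controller multiplies each number of a shift by 0.5 m and each number of a turn by 90 degrees. A row lasts 1/10 s, in which the tool goes at most 50 mm and 8.59 degrees, less where a joint would pass 70% of its speed; a pose out of reach is approached as far as the arm can. A call with a number of a shift or a turn outside -1 to 1 is refused whole. A call with a gripper value outside its range is refused whole. The fingers move at their own pace and stop on an object; "force" is the grip in N (left out, the last holds). Time passes only in rows, so rows that repeat a pose let the fingers close, or fill a call up. It gives the time, the measured TCP pose, the force, the opening and the grip force at its end, in the units of the state.
- state(): the state, without advancing time (a new reading comes with each control period).
- camera(name): name is "side" or "top" or "wrist"; returns (picture, depth): 400x640x3 uint8, red, green, blue; 400x640 float32, m along the optical axis (not along the pixel's ray), 0 where there is no reading.
- camera_model(name): a dict with "K" (3x3 intrinsics, pixels), "R" (3x3) and "t" (3): a world point X has camera coordinates R X + t. Camera axes: x right, y down, z forward; pixel columns grow to the right and rows downward; lengths in m; the calibration is good to about 2 mm. A picture is of the moment at which its call begins: read the wrist's pose just before it. camera_model takes no time and is no camera call; for the wrist camera it gives the pose at the moment of the call.
- finish_job(): hands the job in; it is judged then, once.
Trained networks look in the newest picture that a camera, given by its name, has taken for a name from the list of things; names that differ only in an ending like _2 or _b are one class to them, and where a whole thing is asked for, a point or a joint stands for the part that bears it (a point fixed in the world has none). Each returns a list of dicts, best first, with "confidence" (0 to 1); they miss things now and then, are a little off and sometimes report something else, mostly with a low value. They report only what shows in the picture. A call takes as long as a camera call. They do not tell look-alikes from the thing itself.
- search_frame(name, camera): "position" ([x, y, z] in m, in world coordinates, good to about 4 mm: the middle of the surface that is visible of it).
- landmark_of(name, camera): "position" ([x, y, z] in m, in world coordinates, good to about 4 mm: a listed point, or the origin of a listed thing).
The state is a dict: "time_s": time; "joint_positions": joint angles; "joint_velocities": joint speeds; "tau": joint torques, N m; "tool_pos": TCP position; "orientation": TCP orientation; "contact_force": force on the tool from outside, world axes, zero at the start; "wrist_torque": the same for the moment, N m; "width": opening from 0.0 (shut) to 1.0 (fully open); "grasp_force": force on a finger pad.
Only numpy, scipy, OpenCV 4.12 (cv2) and the standard library are available. Lean on these libraries where they do the work, as an engineer would, in place of code of your own. Each camera call takes 0.05 s, during which the arm holds its last target. There are 200 camera calls.

## Working session

There is one attempt and no reset: what is moved stays moved. The work goes in short steps, Python scripts to look and compute and a tool call to move; the robot and the scene stay as the last step left them, time stands still between calls to the robot, and variables do not carry over. Pictures are saved under pics/ and viewed, at most 10 in all, crops included, and the job is handed in when it is done.

Besides the shell and the picture viewer there is one more tool, called after "Call:" as name(argument=value, ...), one argument or row to a line, values as JSON. play_rows: Moves the arm, as the interface text tells. Shifts and turns lie within -1 to 1; 1 stands for 0.5 m of shift or 90 degrees of turn. Its arguments: {"type":"object","properties":{"motion":{"type":"array","items":{"type":"array"}},"force":{"type":"number"}},"required":["motion"]}

```bash
mkdir -p pics
python3 - <<'E'
from cell import *
import cv2,numpy as np
for c in ["top","side"]:
    p,d=camera(c); cv2.imwrite(f"pics/{c}0.png",p[:,:,::-1])
    for n in ["gas_panel","cock_pivot","cock_handle","selector_pivot","selector_knob","hose_outlet_mark","capped_outlet_mark","flask_center","small_beaker_center","tub_center"]:
        r=landmark_of(n,c); print(c,n,[(np.round(q["position"],3).tolist(),round(q["confidence"],2)) for q in r[:3]])
s=state();print(s["time_s"],s["tool_pos"],s["orientation"],s["width"],s["contact_force"])
E
```

```text
top gas_panel [([0.581, -0.069, 0.0], 0.73)]
top cock_pivot [([0.589, 0.032, 0.107], 0.91)]
top cock_handle [([0.587, 0.11, 0.105], 0.72)]
top selector_pivot [([0.603, -0.144, 0.071], 0.85)]
top selector_knob [([0.478, -0.126, 0.084], 0.59), ([0.603, -0.142, 0.072], 0.35)]
top hose_outlet_mark [([0.497, -0.194, 0.028], 0.56)]
top capped_outlet_mark [([0.516, -0.06, 0.03], 0.52)]
top flask_center [([0.497, -0.353, 0.056], 0.89), ([0.396, -0.39, 0.055], 0.72)]
top small_beaker_center [([0.623, 0.239, 0.034], 0.52), ([0.496, -0.356, 0.059], 0.5)]
top tub_center [([0.691, -0.066, 0.026], 0.66), ([0.496, -0.352, 0.058], 0.55)]
side gas_panel [([0.581, -0.064, 0.004], 0.91)]
side cock_pivot [([0.589, 0.033, 0.103], 0.96)]
side cock_handle [([0.588, 0.114, 0.106], 0.52), ([0.496, -0.196, 0.028], 0.24)]
side selector_pivot [([0.603, -0.142, 0.071], 0.88)]
side selector_knob [([0.483, -0.124, 0.087], 0.47)]
side hose_outlet_mark [([0.494, -0.192, 0.03], 0.51)]
side capped_outlet_mark [([0.516, -0.058, 0.027], 0.58)]
side flask_center [([0.398, -0.387, 0.055], 0.95), ([0.493, -0.35, 0.058], 0.94)]
side small_beaker_center [([0.624, 0.24, 0.026], 0.75)]
side tub_center [([0.688, -0.066, 0.027], 0.75), ([0.588, 0.112, 0.108], 0.65)]
1.1 [ 0.21862079 -0.50466905  0.30276398] [2.68266460e-05 9.79187737e-01 2.02956582e-01 4.56284184e-06] 0.9959954825128667 [-0.7923199  -0.4574473   0.68405266]
```

View pics/top0.png

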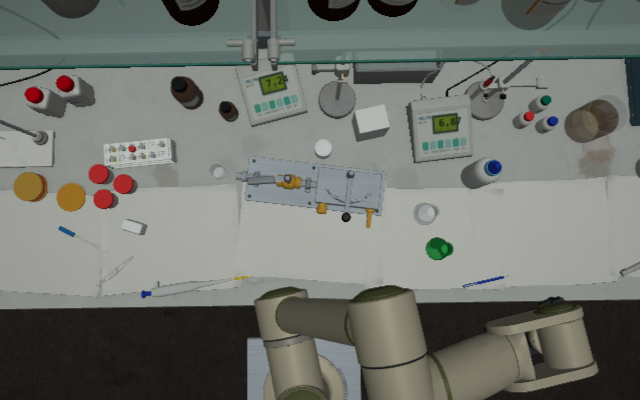

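View pics/side0.png

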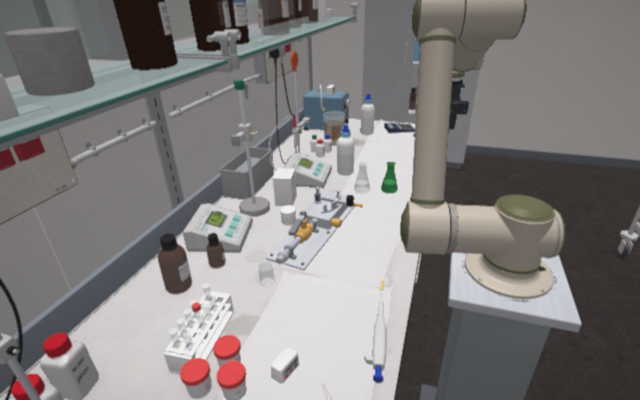

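The hose barb is the long thin outlet on the right, around (369,217). The blanking cap is at (321,208). The clear flask is at (426,213) and the green look-alike at (439,248). The knob is at (346,217), and the cock lever lies roughly along the pipe at (262,180). The panel yaw is about -0.15, and both cameras agree on it.

```bash
cat > h.py <<'E'
from cell import *
import numpy as np
yaw=-0.15; CP=np.array([.589,.0325]); SP=np.array([.603,-.143])
def ud(a): return np.array([np.cos(a),np.sin(a)])
def cock(q,r=.08): a=np.pi+yaw-q; return CP+r*ud(a),a
def sel(q,r=.12): a=np.pi+yaw+q; return SP+r*ud(a),a
def base():
    s=state();w,x,y,z=s["orientation"]; return np.array(s["tool_pos"]),2*np.arctan2(y,x)
def row(p,psi,z,b):
    P,a=b; d=np.array([*p,z])-P
    tx=ud(a); ty=np.array([np.sin(a),-np.cos(a)])
    t=-(psi-a); t=(t+np.pi)%(2*np.pi)-np.pi
    return np.round([d[:2]@tx/.5,d[:2]@ty/.5,-d[2]/.5,t/(np.pi/2)],3).tolist()
def show():
    s=state();print(round(s["time_s"],2),np.round(s["tool_pos"],4),"psi",round(base()[1],3),"F",np.round(s["contact_force"],1),"w",round(s["width"],3),"g",np.round(s["grasp_force"],1),"q6",round(s["joint_positions"][5],2))
E
python3 - <<'E'
from h import *
show(); p,a=cock(1.40); print(p,a,row(p,a,.26,base()))
E
```

```text
1.1 [ 0.2186 -0.5047  0.3028] psi 0.409 F [-0.8 -0.5  0.7] w 0.996 g 0.0 q6 -0.22
[0.58733641 0.1124827 ] 1.5915926535897933 [1.167, -0.84, 0.086, -0.753]
```

Call:
play_rows(
  motion=[
    [[0.65,-0.47,0.04],-0.7,0.2],
    [[0.65,-0.47,0.04],-0.7,0.2],
    [[0.65,-0.47,0.04],-0.7,0.2],
    [[0.65,-0.47,0.04],-0.7,0.2],
    [[0.65,-0.47,0.04],-0.7,0.2],
    [[0.65,-0.47,0.04],-0.7,0.2],
    [[0.65,-0.47,0.04],-0.7,0.2],
    [[0.65,-0.47,0.04],-0.7,0.2],
  ],
  force=20,
)

```text
time_s: 1.9
tool_pos: [0.4233, -0.1593, 0.283]
orientation: [0.0, 0.727, 0.686, 0.0]
contact_force: [1.0, -0.8, -0.5]
width: 0.598
grasp_force: 0.0
```

Run:
```python
from h import *
show(); p,a=cock(1.40); print(row(p,a,.26,base()),row(p,a,.15,base()))
```

```text
1.9 [ 0.4233 -0.1593  0.283 ] psi 1.513 F [ 1.  -0.8 -0.5] w 0.598 g 0.0 q6 -0.56
[0.562, 0.296, 0.046, -0.05] [0.562, 0.296, 0.266, -0.05]
```

Call:
play_rows(
  motion=[
    [[0.56,0.296,0.046],-0.05,0.2],
    [[0.56,0.296,0.046],-0.05,0.2],
    [[0.56,0.296,0.046],-0.05,0.2],
    [[0.56,0.296,0.046],-0.05,0.2],
    [[0.56,0.296,0.046],-0.05,0.2],
    [[0.56,0.296,0.046],-0.05,0.2],
    [[0.56,0.296,0.046],-0.05,0.2],
    [[0.56,0.296,0.046],-0.05,0.2],
  ],
)

```text
time_s: 2.7
tool_pos: [0.5883, 0.1111, 0.259]
orientation: [-0.0, 0.7, 0.714, -0.0]
contact_force: [-0.3, -1.0, -0.1]
width: 0.6
grasp_force: 0.0
```

Run:
```python
from h import *
import cv2
show(); p,a=cock(1.40); print(row(p,a,.15,base()))
p,d=camera("wrist"); cv2.imwrite("pics/w1.png",p[:,:,::-1])
for n in ["cock_pivot","cock_handle"]:
    for c in ["wrist"]: print(n,[(np.round(q["position"],3).tolist(),round(q["confidence"],2)) for q in landmark_of(n,c)[:2]])
```

```text
2.7 [0.5883 0.1111 0.259 ] psi 1.59 F [-0.3 -1.  -0.1] w 0.6 g 0.0 q6 -0.03
[0.003, -0.002, 0.218, -0.001]
cock_pivot [([0.59, 0.037, 0.103], 0.93)]
cock_handle [([0.583, 0.111, 0.104], 0.88)]
```

View pics/w1.png

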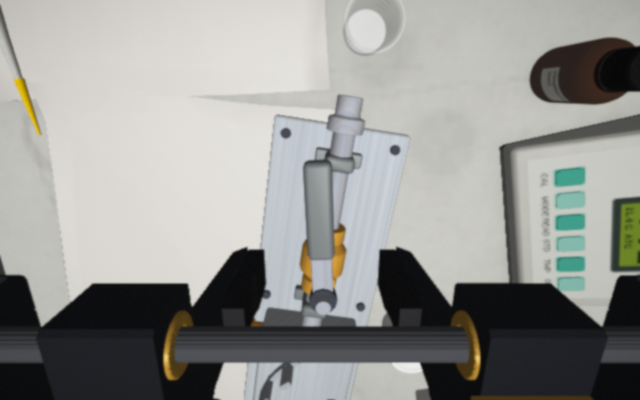

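The lever sleeve (319,210) lies between the open fingers and is tilted slightly off the pipe. I'll descend and grip it.

Call:
play_rows(
  motion=[
    [[0.0,0.0,0.08],0,0.2],
    [[0.0,0.0,0.15],0,0.2],
    [[0.0,0.0,0.2],0,0.2],
    [[0.0,0.0,0.218],0,0.2],
    [[0.0,0.0,0.218],0,0.0],
    [[0.0,0.0,0.218],0,-0.8],
    [[0.0,0.0,0.218],0,-0.8],
    [[0.0,0.0,0.218],0,-0.8],
  ],
  force=10,
)

```text
time_s: 3.65
tool_pos: [0.5881, 0.109, 0.152]
orientation: [0.001, 0.701, 0.713, 0.001]
contact_force: [-1.7, 0.3, 1.6]
width: 0.261
grasp_force: 0.9
```

Run:
```python
from h import *
show(); b=base()
for q in np.linspace(1.4,0,13)[1:]:
    p,a=cock(q); print(round(q,2),row(p,a,.15,b))
```

```text
3.65 [0.5881 0.109  0.152 ] psi 1.587 F [-1.7  0.3  1.6] w 0.261 g 0.9 q6 -0.03
1.28 [0.006, -0.02, 0.004, -0.077]
1.17 [0.003, -0.038, 0.004, -0.152]
1.05 [-0.003, -0.056, 0.004, -0.226]
0.93 [-0.01, -0.073, 0.004, -0.3]
0.82 [-0.02, -0.089, 0.004, -0.374]
0.7 [-0.031, -0.104, 0.004, -0.449]
0.58 [-0.044, -0.118, 0.004, -0.523]
0.47 [-0.058, -0.13, 0.004, -0.597]
0.35 [-0.074, -0.14, 0.004, -0.671]
0.23 [-0.091, -0.148, 0.004, -0.746]
0.12 [-0.108, -0.154, 0.004, -0.82]
0.0 [-0.127, -0.158, 0.004, -0.894]
```

Call:
play_rows(
  motion=[
    [[0.0,0.0,0.0],0,-0.8],
    [[0.003,-0.02,0.0],-0.077,-0.8],
    [[0.001,-0.038,0.0],-0.152,-0.8],
    [[-0.005,-0.056,0.0],-0.226,-0.8],
    [[-0.012,-0.073,0.0],-0.3,-0.8],
    [[-0.022,-0.089,0.0],-0.374,-0.8],
    [[-0.033,-0.104,0.0],-0.449,-0.8],
    [[-0.045,-0.118,0.0],-0.523,-0.8],
  ],
  force=20,
)

```text
time_s: 4.45
tool_pos: [0.5327, 0.0833, 0.152]
orientation: [0.006, 0.356, 0.934, 0.0]
contact_force: [19.9, -13.5, -9.1]
width: 0.229
grasp_force: 20.0
```

Run:
```python
from h import *
show(); b=base()
for q in [.47,.35,.23,.12,.06,0,-.03,-.06]:
    p,a=cock(q); print(round(q,2),row(p,a,.15,b))
```

```text
4.45 [0.5327 0.0833 0.152 ] psi 2.413 F [ 19.9 -13.5  -9.1] w 0.229 g 20.0 q6 -0.9
0.47 [0.007, -0.018, 0.004, -0.069]
0.35 [0.004, -0.037, 0.004, -0.146]
0.23 [-0.001, -0.056, 0.004, -0.222]
0.12 [-0.008, -0.072, 0.004, -0.292]
0.06 [-0.013, -0.08, 0.004, -0.33]
0 [-0.018, -0.088, 0.004, -0.368]
-0.03 [-0.02, -0.092, 0.004, -0.387]
-0.06 [-0.023, -0.096, 0.004, -0.407]
```

Call:
play_rows(
  motion=[
    [[-0.008,0.0,0.0],0,-0.8],
    [[-0.004,-0.02,0.0],-0.077,-0.8],
    [[-0.008,-0.037,0.0],-0.146,-0.8],
    [[-0.012,-0.056,0.0],-0.222,-0.8],
    [[-0.019,-0.072,0.0],-0.292,-0.8],
    [[-0.023,-0.08,0.0],-0.33,-0.8],
    [[-0.028,-0.088,0.0],-0.368,-0.8],
    [[-0.028,-0.088,0.0],-0.368,-0.8],
  ],
  force=12,
)

```text
time_s: 5.25
tool_pos: [0.5141, 0.0435, 0.1521]
orientation: [0.006, 0.078, 0.997, 0.001]
contact_force: [17.6, 4.8, -5.4]
width: 0.227
grasp_force: 12.0
```

Run:
```python
from h import *
import cv2
show(); b=base()
p,d=camera("top"); cv2.imwrite("pics/t2.png",cv2.resize(p[130:260,220:420,::-1],None,fx=4,fy=4,interpolation=2))
for c in ["top","side"]:
  if c=="side": camera(c)
  print([(np.round(q["position"],3).tolist(),round(q["confidence"],2)) for q in landmark_of("cock_handle",c)[:2]])
```

```text
5.25 [0.5141 0.0435 0.1521] psi 2.986 F [17.6  4.8 -5.4] w 0.227 g 12.0 q6 -1.56
[([0.514, -0.058, 0.034], 0.5)]
[([0.514, 0.043, 0.104], 0.62)]
```

Call:
play_rows(
  motion=[
    [[-0.004,-0.004,0.0],-0.01,-0.8],
    [[-0.006,-0.008,0.0],-0.02,-0.8],
    [[-0.006,-0.012,0.0],-0.04,-0.8],
    [[-0.006,-0.016,0.0],-0.05,-0.8],
    [[-0.006,-0.016,0.0],-0.05,-0.8],
    [[-0.006,-0.016,0.0],-0.05,-0.8],
    [[-0.006,-0.016,0.0],-0.05,-0.8],
    [[-0.006,-0.016,0.0],-0.05,-0.8],
  ],
)

```text
time_s: 6.25
tool_pos: [0.5145, 0.0381, 0.152]
orientation: [0.004, 0.039, 0.999, 0.003]
contact_force: [14.0, 23.1, -1.3]
width: 0.333
grasp_force: 12.3
```

Run:
```python
from h import *
show()
```

```text
6.25 [0.5145 0.0381 0.152 ] psi 3.063 F [14.  23.1 -1.3] w 0.333 g 12.3 q6 -1.66
```

Call:
play_rows(
  motion=[
    [[0.0,0.012,0.0],0.04,0.2],
    [[0.0,0.012,0.0],0.04,0.2],
    [[0.0,0.012,0.0],0.04,0.2],
    [[0.0,0.012,-0.08],0.04,0.2],
    [[0.0,0.012,-0.16],0.04,0.2],
    [[0.0,0.012,-0.2],0.04,0.2],
    [[0.0,0.012,-0.2],0.04,0.2],
    [[0.0,0.012,-0.2],0.04,0.2],
  ],
)

```text
time_s: 7.05
tool_pos: [0.512, 0.0409, 0.2503]
orientation: [-0.0, 0.07, 0.998, -0.0]
contact_force: [-0.2, 0.2, -0.2]
width: 0.598
grasp_force: 0.0
```

Run:
```python
from h import *
import cv2
show(); b=base()
p,d=camera("wrist"); cv2.imwrite("pics/w3.png",p[:,:,::-1]);camera("side");camera("top")
for n in ["cock_pivot","cock_handle","selector_knob","selector_pivot"]:
  for c in ["wrist","side","top"]: print(n,c,[(np.round(q["position"],3).tolist(),round(q["confidence"],2)) for q in landmark_of(n,c)[:2]])
p,a=sel(0);print(row(p,a,.22,b))
```

```text
7.05 [0.512  0.0409 0.2503] psi 3.002 F [-0.2  0.2 -0.2] w 0.598 g 0.0 q6 -1.58
cock_pivot wrist []
cock_pivot side [([0.586, 0.029, 0.104], 0.73)]
cock_pivot top [([0.592, 0.032, 0.107], 0.74)]
cock_handle wrist [([0.512, 0.044, 0.104], 0.58)]
cock_handle side [([0.512, 0.045, 0.107], 0.57)]
cock_handle top []
selector_knob wrist [([0.484, -0.124, 0.09], 0.9)]
selector_knob side [([0.485, -0.127, 0.087], 0.61), ([0.513, 0.045, 0.104], 0.61)]
selector_knob top [([0.48, -0.125, 0.085], 0.58), ([0.6, -0.142, 0.073], 0.31)]
selector_pivot wrist []
selector_pivot side [([0.601, -0.138, 0.071], 0.83), ([0.625, 0.239, 0.026], 0.54)]
selector_pivot top [([0.602, -0.142, 0.072], 0.75)]
[0.009, -0.336, 0.061, 0.007]
```

View pics/w3.png

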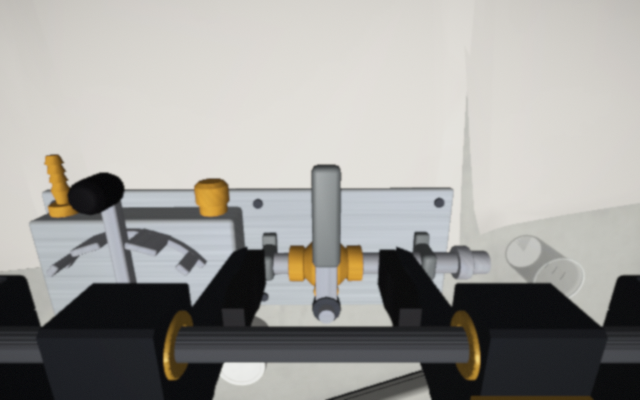

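The cock lever (326,215) stands square across the pipe, so it's shut. The barb is at (56,185), the cap at (211,195) and the knob at (97,193). Next is the knob.

Call:
play_rows(
  motion=[
    [[0.0,-0.08,0.01],0.007,0.2],
    [[0.009,-0.17,0.03],0.007,0.2],
    [[0.009,-0.26,0.061],0.007,0.2],
    [[0.009,-0.336,0.061],0.007,0.2],
    [[0.009,-0.336,0.061],0.007,0.2],
    [[0.009,-0.336,0.12],0.007,0.2],
    [[0.009,-0.336,0.19],0.007,0.2],
    [[0.009,-0.336,0.236],0.007,0.2],
  ],
)

```text
time_s: 8.6
tool_pos: [0.4841, -0.1239, 0.1313]
orientation: [-0.001, 0.075, 0.997, 0.0]
contact_force: [-0.6, 0.6, -0.0]
width: 0.601
grasp_force: 0.0
```

Call:
play_rows(
  motion=[
    [[0.0,0.0,0.0],0,0.2],
    [[0.0,0.0,0.0],0,-0.7],
    [[0.0,0.0,0.0],0,-0.7],
    [[0.0,0.0,0.0],0,-0.7],
    [[0.0,0.0,0.0],0,-0.7],
    [[0.0,0.0,0.0],0,-0.7],
    [[0.0,0.0,0.0],0,-0.7],
    [[0.0,0.0,0.0],0,-0.7],
  ],
  force=20,
)

```text
time_s: 9.4
tool_pos: [0.4848, -0.1247, 0.1331]
orientation: [0.001, 0.075, 0.997, -0.0]
contact_force: [2.1, 0.4, 1.3]
width: 0.294
grasp_force: 20.0
```

Run:
```python
from h import *
show(); P,a0=base(); b=(P,a0)
print(sel(0),P)
for q in np.linspace(0,.59,8):
    p,a=sel(q); print(round(q,2),row(p,a,P[2]+.025,b))
```

```text
9.4 [ 0.4848 -0.1247  0.1331] psi 2.991 F [2.1 0.4 1.3] w 0.294 g 20.0 q6 -1.91
(array([ 0.48434747, -0.12506742]), 2.991592653589793) [ 0.48481007 -0.12471614  0.13309452]
0.0 [0.001, -0.001, -0.05, -0.0]
0.08 [-0.0, -0.021, -0.05, -0.054]
0.17 [-0.003, -0.041, -0.05, -0.108]
0.25 [-0.007, -0.061, -0.05, -0.161]
0.34 [-0.013, -0.08, -0.05, -0.215]
0.42 [-0.02, -0.099, -0.05, -0.269]
0.51 [-0.029, -0.117, -0.05, -0.322]
0.59 [-0.04, -0.134, -0.05, -0.376]
```

Call:
play_rows(
  motion=[
    [[0.0,0.0,-0.02],0,-0.7],
    [[0.0,0.0,-0.04],0,-0.7],
    [[0.0,0.0,-0.05],0,-0.7],
    [[0.0,0.0,-0.05],0,-0.7],
    [[0.0,-0.021,-0.05],-0.054,-0.7],
    [[-0.003,-0.041,-0.05],-0.108,-0.7],
    [[-0.007,-0.061,-0.05],-0.161,-0.7],
    [[-0.013,-0.08,-0.05],-0.215,-0.7],
  ],
)

```text
time_s: 10.2
tool_pos: [0.4862, -0.1654, 0.158]
orientation: [0.002, -0.095, 0.995, -0.0]
contact_force: [12.2, 3.2, -3.1]
width: 0.294
grasp_force: 20.0
```

Run:
```python
from h import *
show(); P,a0=base(); b=(P,a0)
for q in [.42,.51,.57,.59]:
    p,a=sel(q); print(round(q,2),row(p,a,.157,b))
print(row(p,a,.133,b))
```

```text
10.2 [ 0.4862 -0.1654  0.158 ] psi 3.332 F [12.2  3.2 -3.1] w 0.294 g 20.0 q6 -2.32
0.42 [0.001, -0.019, 0.002, -0.051]
0.51 [-0.001, -0.041, 0.002, -0.108]
0.57 [-0.004, -0.055, 0.002, -0.146]
0.59 [-0.005, -0.059, 0.002, -0.159]
[-0.005, -0.059, 0.05, -0.159]
```

Call:
play_rows(
  motion=[
    [[-0.004,-0.019,0.0],-0.051,-0.7],
    [[-0.006,-0.041,0.0],-0.108,-0.7],
    [[-0.01,-0.059,0.0],-0.159,-0.7],
    [[-0.01,-0.059,0.0],-0.159,-0.7],
    [[-0.01,-0.059,0.015],-0.159,-0.7],
    [[-0.01,-0.059,0.035],-0.159,-0.7],
    [[-0.01,-0.059,0.052],-0.159,-0.7],
    [[-0.01,-0.059,0.052],-0.159,-0.7],
  ],
)

```text
time_s: 11.0
tool_pos: [0.496, -0.1927, 0.1314]
orientation: [0.001, -0.217, 0.976, 0.0]
contact_force: [6.9, 2.8, 4.5]
width: 0.297
grasp_force: 20.0
```

Run:
```python
from h import *
show(); print(sel(.59))
```

```text
11.0 [ 0.496  -0.1927  0.1314] psi 3.578 F [6.9 2.8 4.5] w 0.297 g 20.0 q6 -2.6
(array([ 0.4944298 , -0.19411274]), 3.581592653589793)
```

Call:
play_rows(
  motion=[
    [[0.0,0.0,0.0],0,0.2],
    [[0.0,0.0,0.0],0,0.2],
    [[0.0,0.0,0.0],0,0.2],
    [[0.0,0.0,-0.05],0,0.2],
    [[0.0,0.0,-0.12],0,0.2],
    [[0.0,0.0,-0.2],0,0.2],
    [[0.0,0.0,-0.24],0,0.2],
    [[0.0,0.0,-0.24],0,0.2],
  ],
)

```text
time_s: 11.8
tool_pos: [0.4957, -0.1935, 0.2543]
orientation: [0.002, -0.217, 0.976, -0.002]
contact_force: [-0.1, -0.7, 0.2]
width: 0.598
grasp_force: 0.0
```

Run:
```python
from h import *
import cv2
show(); b=base()
p,d=camera("wrist"); cv2.imwrite("pics/w4.png",p[:,:,::-1]);camera("side")
for n in ["cock_handle","selector_knob"]:
  for c in ["wrist","side"]: print(n,c,[(np.round(q["position"],3).tolist(),round(q["confidence"],2)) for q in landmark_of(n,c)[:2]])
p,a=cock(0);p=[.5125,.0437];print(row(p,a,.25,b),row(p,a,.152,b))
```

```text
11.8 [ 0.4957 -0.1935  0.2543] psi 3.579 F [-0.1 -0.7  0.2] w 0.598 g 0.0 q6 -2.6
cock_handle wrist []
cock_handle side [([0.512, 0.047, 0.104], 0.7), ([0.495, -0.194, 0.032], 0.34)]
selector_knob wrist [([0.495, -0.196, 0.089], 0.68)]
selector_knob side [([0.493, -0.193, 0.087], 0.46)]
[-0.231, 0.416, 0.009, 0.374] [-0.231, 0.416, 0.205, 0.374]
```

View pics/w4.png

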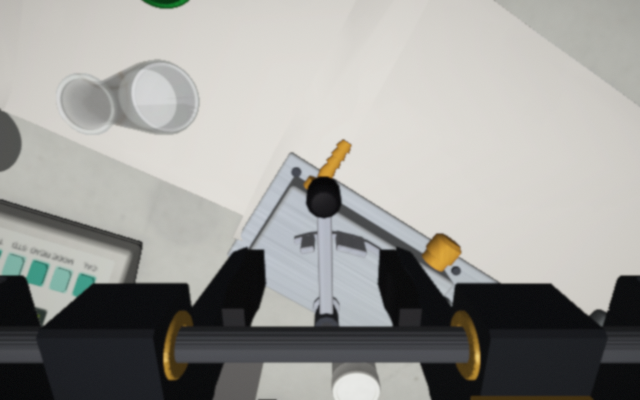

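The knob (322,195) sits above the barb, and the bar is between the teeth in the end notch at its lowered height. The flask is untouched. Now back to the cock.

Call:
play_rows(
  motion=[
    [[-0.05,0.09,0.009],0.09,0.2],
    [[-0.1,0.18,0.009],0.18,0.2],
    [[-0.15,0.27,0.009],0.27,0.2],
    [[-0.2,0.36,0.009],0.374,0.2],
    [[-0.231,0.416,0.009],0.374,0.2],
    [[-0.231,0.416,0.009],0.374,0.2],
    [[-0.231,0.416,0.07],0.374,0.2],
    [[-0.231,0.416,0.13],0.374,0.2],
  ],
)

```text
time_s: 12.9
tool_pos: [0.512, 0.0442, 0.1859]
orientation: [0.0, 0.074, 0.997, -0.0]
contact_force: [0.9, -0.1, -0.4]
width: 0.6
grasp_force: 0.0
```

Run:
```python
from h import *
show(); b=base(); p,a=cock(0);p=[.5125,.0437];print(row(p,a,.152,b))
```

```text
12.9 [0.512  0.0442 0.1859] psi 2.993 F [ 0.9 -0.1 -0.4] w 0.6 g 0.0 q6 -1.57
[-0.001, -0.001, 0.068, 0.001]
```

Call:
play_rows(
  motion=[
    [[0.0,0.0,0.04],0,0.2],
    [[0.0,0.0,0.068],0,0.2],
    [[0.0,0.0,0.068],0,-0.8],
    [[0.0,0.0,0.068],0,-0.8],
    [[0.0,0.0,0.068],0,-0.8],
    [[0.0,0.0,0.068],0,-0.8],
    [[0.0,0.0,0.068],0,-0.8],
    [[0.0,0.0,0.068],0,-0.8],
  ],
  force=12,
)

```text
time_s: 13.7
tool_pos: [0.5122, 0.0441, 0.1534]
orientation: [0.001, 0.075, 0.997, -0.0]
contact_force: [-0.0, 0.1, 3.4]
width: 0.226
grasp_force: 12.0
```

Run:
```python
from h import *
show(); b=base()
for q in np.arange(0,1.62,.1):
    p,a=cock(q,.076); print(round(q,2),row(p,a,.152,b))
```

```text
13.7 [0.5122 0.0441 0.1534] psi 2.991 F [-0.   0.1  3.4] w 0.226 g 12.0 q6 -1.57
0.0 [-0.003, 0.0, 0.003, -0.0]
0.1 [-0.004, 0.015, 0.003, 0.064]
0.2 [-0.006, 0.03, 0.003, 0.127]
0.3 [-0.01, 0.045, 0.003, 0.191]
0.4 [-0.015, 0.059, 0.003, 0.255]
0.5 [-0.022, 0.073, 0.003, 0.318]
0.6 [-0.03, 0.086, 0.003, 0.382]
0.7 [-0.039, 0.098, 0.003, 0.446]
0.8 [-0.049, 0.109, 0.003, 0.509]
0.9 [-0.061, 0.119, 0.003, 0.573]
1.0 [-0.073, 0.128, 0.003, 0.637]
1.1 [-0.086, 0.136, 0.003, 0.7]
1.2 [-0.1, 0.142, 0.003, 0.764]
1.3 [-0.115, 0.147, 0.003, 0.828]
1.4 [-0.13, 0.15, 0.003, 0.891]
1.5 [-0.145, 0.152, 0.003, 0.955]
1.6 [-0.16, 0.152, 0.003, 1.019]
```

Call:
play_rows(
  motion=[
    [[-0.004,0.015,0.0],0.064,-0.8],
    [[-0.006,0.03,0.0],0.127,-0.8],
    [[-0.01,0.045,0.0],0.191,-0.8],
    [[-0.015,0.059,0.0],0.255,-0.8],
    [[-0.022,0.073,0.0],0.318,-0.8],
    [[-0.03,0.086,0.0],0.382,-0.8],
    [[-0.039,0.098,0.0],0.446,-0.8],
    [[-0.049,0.109,0.0],0.509,-0.8],
  ],
)

```text
time_s: 14.5
tool_pos: [0.5432, 0.0963, 0.1533]
orientation: [-0.002, 0.459, 0.889, 0.001]
contact_force: [-5.4, 9.7, 8.6]
width: 0.228
grasp_force: 12.1
```

Run:
```python
from h import *
show(); b=base()
for q in np.arange(.9,1.65,.1):
    p,a=cock(q,.076); print(round(q,2),row(p,a,.152,b))
```

```text
14.5 [0.5432 0.0963 0.1533] psi 2.189 F [-5.4  9.7  8.6] w 0.228 g 12.1 q6 -0.66
0.9 [-0.006, 0.016, 0.003, 0.062]
1.0 [-0.008, 0.031, 0.003, 0.125]
1.1 [-0.012, 0.045, 0.003, 0.189]
1.2 [-0.017, 0.06, 0.003, 0.253]
1.3 [-0.023, 0.073, 0.003, 0.316]
1.4 [-0.031, 0.086, 0.003, 0.38]
1.5 [-0.04, 0.098, 0.003, 0.444]
1.6 [-0.051, 0.11, 0.003, 0.507]
```

Call:
play_rows(
  motion=[
    [[0.0,0.016,0.0],0.062,-0.8],
    [[-0.002,0.031,0.0],0.125,-0.8],
    [[-0.006,0.045,0.0],0.189,-0.8],
    [[-0.011,0.06,0.0],0.253,-0.8],
    [[-0.017,0.073,0.0],0.316,-0.8],
    [[-0.025,0.086,0.0],0.38,-0.8],
    [[-0.034,0.098,0.0],0.444,-0.8],
    [[-0.043,0.106,0.0],0.487,-0.8],
  ],
)

```text
time_s: 15.3
tool_pos: [0.6004, 0.1111, 0.1534]
orientation: [-0.002, 0.757, 0.653, 0.003]
contact_force: [1.3, 20.1, 2.6]
width: 0.227
grasp_force: 12.0
```

Call:
play_rows(
  motion=[
    [[0.0,0.0,0.0],0,-0.8],
    [[0.0,0.004,0.0],0.01,-0.8],
    [[0.0,0.008,0.0],0.02,-0.8],
    [[0.0,0.012,0.0],0.03,-0.8],
    [[0.0,0.014,0.0],0.04,-0.8],
    [[0.0,0.014,0.0],0.04,-0.8],
    [[0.0,0.014,0.0],0.04,-0.8],
    [[0.0,0.014,0.0],0.04,-0.8],
  ],
)

```text
time_s: 16.1
tool_pos: [0.6027, 0.1101, 0.1529]
orientation: [-0.006, 0.776, 0.631, -0.003]
contact_force: [-21.2, 15.5, 13.5]
width: 0.241
grasp_force: 11.5
```

Run:
```python
from h import *
show(); print(cock(1.571,.08))
```

```text
16.1 [0.6027 0.1101 0.1529] psi 1.366 F [-21.2  15.5  13.5] w 0.241 g 11.5 q6 0.19
(array([0.60097116, 0.11159925]), 1.4205926535897933)
```

The cock is against its open stop, with about 21 N pushing back. Release and retreat.

Call:
play_rows(
  motion=[
    [[0.0,-0.006,0.0],-0.02,0.2],
    [[0.0,-0.006,0.0],-0.02,0.2],
    [[0.0,-0.006,0.0],-0.02,0.2],
    [[0.0,-0.006,-0.06],-0.02,0.2],
    [[0.0,-0.006,-0.14],-0.02,0.2],
    [[0.0,-0.006,-0.22],-0.02,0.2],
    [[0.0,-0.006,-0.24],-0.02,0.2],
    [[0.0,-0.006,-0.24],-0.02,0.2],
  ],
)

```text
time_s: 16.9
tool_pos: [0.6044, 0.1071, 0.2742]
orientation: [0.001, 0.767, 0.642, 0.001]
contact_force: [0.4, -0.2, 0.4]
width: 0.594
grasp_force: 0.0
```

Run:
```python
from h import *
import cv2
show()
p,d=camera("wrist"); cv2.imwrite("pics/w5.png",p[:,:,::-1]);q,_=camera("side");cv2.imwrite("pics/s5.png",cv2.resize(q[130:290,220:420,::-1],None,fx=3,fy=3,interpolation=2))
for n in ["cock_handle","selector_knob","flask_center","small_beaker_center","tub_center"]:
  print(n,[(np.round(q["position"],3).tolist(),round(q["confidence"],2)) for q in landmark_of(n,"side")[:2]])
```

```text
16.9 [0.6044 0.1071 0.2742] psi 1.394 F [ 0.4 -0.2  0.4] w 0.594 g 0.0 q6 0.16
cock_handle [([0.603, 0.116, 0.105], 0.63)]
selector_knob [([0.495, -0.191, 0.087], 0.46)]
flask_center [([0.395, -0.386, 0.056], 0.83), ([0.493, -0.352, 0.056], 0.75)]
small_beaker_center [([0.627, 0.24, 0.029], 0.71)]
tub_center [([0.687, -0.067, 0.029], 0.51)]
```

View pics/w5.png

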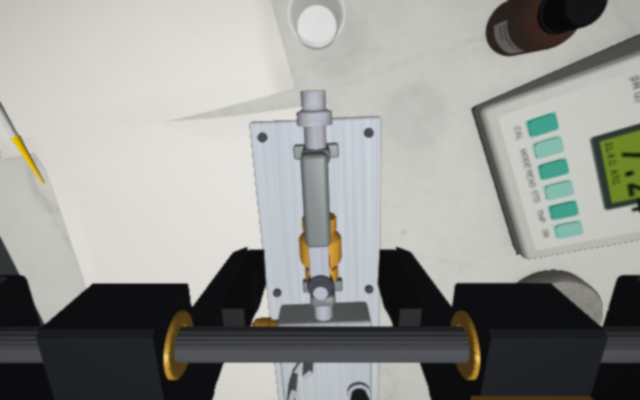

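View pics/s5.png

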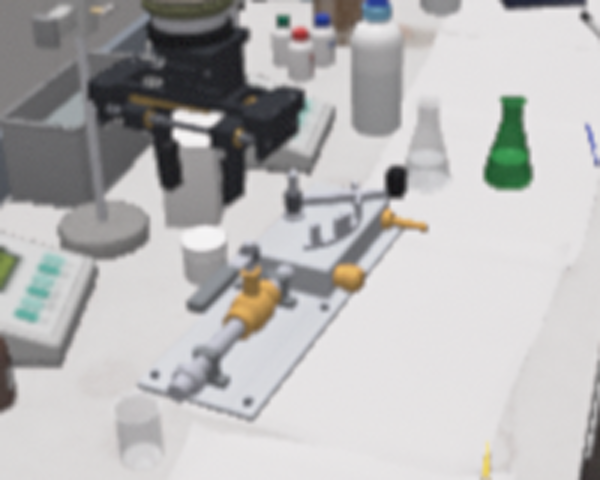

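The lever lies over the pipe, the knob is above the barb, and the flask, beaker and tub are where they were. I'll do one numeric check of the lever angle from the depth image before handing in.

Run:
```python
from h import *
import cv2
m=camera_model("wrist");p,d=camera("wrist");K,R,t=(np.array(m[k]) for k in "KRt")
v,u=np.mgrid[:400,:640]; c=np.stack([(u-K[0,2])/K[0,0]*d,(v-K[1,2])/K[1,1]*d,d],-1)
X=(c-t)@R
def fit(lo,hi,y0,y1,r):
    M=(d>0)&(X[...,2]>lo)&(X[...,2]<hi)&(X[...,1]>y0)&(X[...,1]<y1)&(abs(X[...,0]-.6)<r)
    P=X[M][:,:2]; f=cv2.fitLine(P.astype(np.float32),cv2.DIST_HUBER,0,.01,.01).ravel(); return M.sum(),np.degrees(np.arctan2(f[1],f[0]))%180,f[2:]
print("lever",fit(.107,.118,.07,.14,.05)); print("pipe",fit(.036,.05,.145,.2,.05))
M=(d>0)&(X[...,2]>.005)&(X[...,2]<.016)&(X[...,1]>0)
r=cv2.minAreaRect(X[M&(abs(X[...,0]-.6)<.1)&(X[...,1]<.16)][:,:2].astype(np.float32)*1000);print(r)
```

```text
lever (np.int64(2443), np.float32(81.91998), array([0.60065186, 0.10699138], dtype=float32))
pipe (np.int64(1101), np.float32(80.031624), array([0.6085077 , 0.16539343], dtype=float32))
((596.32470703125, 74.62428283691406), (166.0880126953125, 130.27645874023438), 82.4710693359375)
```

```bash
python3 -c "
from cell import *
print(finish_job())"
```

```text
the job is handed in; nothing more can be done
None
```

The job is handed in: I shut the gas cock to its stop, set the selector down in the hose-barb notch, turned the cock fully open again and let go. In the last images the flask, beaker and tub stood where they started; the hand-in gave no verdict.

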